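# Open the bolted gate of the laser marking guard and hold it ajar

## Robot

A 6-joint arm with a two-finger parallel gripper is mounted at the origin on the work surface. World frame = base frame: x ahead of the robot, y to its left, z up, the work surface at z = 0. Lengths are in m, angles in rad, forces in N, time in s.
With the tool pointing down it reaches from about 0.225 to 0.875 m from the base axis. Payload 3.4 kg.
Tool frame: the origin (TCP) lies on the centre line of the jaws, within the pads' length; the fingertips stand 17 mm ahead of it and the grasp point (between the pads) lies 2 mm behind it (nose_length is the distance from the TCP to the fingertips, in m); z points along the fingers, y is the line along which they close (so a half turn about z gives the same grasp; the last joint's range is limited). The gripper opens to 85 mm and grips with 20 to 120 N. Pads are 22 mm wide; open, the fingers measure 114 mm over their backs; the gripper's body (76 mm by 85 mm) begins 54 mm behind the grasp point. The pads swing forward as they close: fully open they stand 13 mm farther back than shut.
Start: joints at [1.182, 0.276, 1.505, -0, 1.361, -0.121], TCP at [0.152, 0.555, 0.209] pointing down, gripper open.
Joint ranges: [-2.89, 2.89], [-0.75, 2.08], [0.22, 2.7], [-1.18, 4.32], [0.11, 2.71], [-2.7, 2.7]. Speed limits (rad/s): [2.57, 2.57, 3.14, 3.14, 3.14, 3.14].

## Interface

Orientations are given as a unit quaternion [w, x, y, z].
In Python, from rig import get_state, get_image, sign_off, find_in, place_of, nose_length gives the robot as it stands.
- The arm moves only by the tool apply_moves, never from a script. Its argument "deltas" is one flat list of numbers, 5 for each row, row after row: the finger opening in mm, from 0 to 85.4, then the shift along the tool's x, y, z in mm, then the turn about the tool's z in degrees. A call has 1 to 12 rows; each row is the pose to reach, as a shift and turn from the pose commanded when the call began, along the tool's axes at that moment; what a row does not reach only later rows make up. A row lasts 1/12 s, in which the tool goes at most 41.7 mm and 7.16 degrees, less where a joint would pass 70% of its speed; a pose out of reach is approached as far as the arm can. A call with a gripper value outside its range is refused whole. The fingers move at their own pace and stop on an object; "squeeze" is the grip in N (left out, the last holds). Time passes only in rows, so rows that repeat a pose let the fingers close. It gives the time, the measured TCP pose, the force, the opening and the grip force at its end, in the units of the state.
- get_state(): the state, without advancing time (a new reading comes with each control period).
- get_image(name): name is "side" or "top" or "wrist"; returns a dict with "frame" (480x640x3 uint8, red, green, blue), "K" (3x3 intrinsics, pixels), "position" and "orientation" of the camera in the world. Camera axes: x right, y down, z forward; pixel columns grow to the right and rows downward; lengths in m; the calibration is good to about 2 mm. The wrist camera is an equidistant fisheye: a pixel r from the principal point sees the ray r / f radians off the axis. A picture is of the moment at which its call begins. There is no depth.
- sign_off(): hands the job in; it is judged then, once.
Trained networks look in a picture, given as the dict that the camera call returned (one of the last four; its "shot" number tells which), for a name from the list of things; names that differ only in an ending like _2 or _b are one class to them, and where a whole thing is asked for, a point or a joint stands for the part that bears it (a point fixed in the world has none). Each returns a list of dicts, best first, with "score" (0 to 1); they miss things now and then, are a little off and sometimes report something else, mostly with a low value. They report only what shows in the picture. A call takes as long as a camera call.
- find_in(query, picture): "point" ([column, row] in pixels, amid what is visible of it).
- place_of(query, picture): "point" ([column, row] in pixels: a listed point, or the origin of a listed thing).
The state is a dict: "clock": time; "qpos": joint angles; "qd": joint speeds; "effort": joint torques, N m; "position": TCP position; "ee_rot": TCP orientation; "contact_force": force on the tool from outside, world axes, zero at the start; "moment": the same for the moment, N m; "width": finger opening in m; "gripper_force": force on a finger pad.
Only numpy, scipy, OpenCV 4.12 (cv2) and the standard library are available. Lean on these libraries where they do the work, as an engineer would, in place of code of your own. Each camera call takes 0.05 s, during which the arm holds its last target. There are 200 camera calls.

## Task

Swing the hinged metal cover up off the gate bolt and over onto its rubber stop, lowering it gently and leaving it there. Then take the bolt by its upright black handle and, because the bar sags and its nose hooks behind the keeper's bent lip, lift it over the lip while pulling it fully back without forcing it. Keep hold of the bolt handle and pull the sprung gate open towards the robot until its free edge is about a hand's breadth (90 mm) open; finish while still holding it there, and leave the stop box, the jar and the mug alone.

Things in the scene. Friction and masses are not known exactly. Their poses are not given: they have to be found in the camera images.
- fence: Fixed low aluminium guard, 420 mm long, 120 high, round a marking jig. Origin: on the table under the free edge of the shut gate, mid-thickness. x points away from the robot, square to the shut gate; y along the shut gate from free edge to hinge; z up. Turned up to 0.2 rad. Fence coordinates (x, y, z in mm from here) below are for shut gate, bolt fully shot and sagged, cover shut.
- keeper: Steel keeper fixed beside the gate's free edge, in the fence's frame. Two upright cheeks, 18 mm apart inside, y -42 to -8, z 112 to 178, open above and towards the gate: they stop the bar moving in x even when lifted. Between them a bent-up lip, y -15 to -9, top at z 129.5.
- cover (a joint): Angle of the flat aluminium cover (70 by 135 mm, 3 mm thick, 0.12 to 0.26 kg) lying level over bolt and keeper at z 208. 0 = shut; grows as it swings up about the fence's x axis and over to the -y side; upright at 1.57; rubber stop at 1.95 rad. Free-running hinge: let go, it falls.
- cover_hinge (a point): Point on the cover's hinge line (parallel to the fence's x), at fence (0, -55, 208); does not move.
- cover_pin (a point): Grip point on the cover's round black side pin, 14 mm thick, 55 long, sticking out level from the cover's robot-side edge along fence -x, parallel to the hinge line and 125 mm from it. It spans x -35 to -90; the point is at fence (-64, 70, 208) when shut. Free all round outside the cover; it can turn between the finger pads as the cover swings.
- bolt_draw (a joint): How far the bolt is pulled back along the gate towards the gate's hinge (fence +y while shut), 0 to 0.045 m (stop); starts at 0 to 0.006. Sliding friction about 1.5 N. The nose hits the lip at about 0.007 unless the bar is lifted; it is past the lip at 0.023 and out of the cheeks at 0.024.
- bolt: Steel barrel bolt (0.2 to 0.3 kg to lift): bar 12 mm thick, 193 long, axis at z 137, origin at the gate's free edge on table level, loose in two tall staples (y 24 and 150, 8 mm long, tops at z 174) on the gate's top rail; nose turned down at the keeper end. Sags by its weight; lifts straight up 20 mm (stop). The nose clears the lip from 11 mm up; 15 is good.
- bolt_handle (a point): Middle of the bolt's upright round black handle, 18 mm in diameter, 50 mm tall, standing on the bar from z 143 to 193 (sagged); the point is at fence (0, 60, 168), moves with lift, draw and gate.
- bolt_nose (a point): Underside of the bolt's down-turned nose (10 mm long in y, 12 mm wide), at fence (0, -27, 119) when sagged and fully shot.
- gate (a joint): Gate angle: 0 = shut, grows as the free edge swings towards the robot (fence -x); stop at 1.0 rad. A spring closer shuts it: 0.36 N m when shut, plus 0.6 N m per rad, so it must be held. Locked by the bolt while the bar is between the keeper's cheeks.
- gate_hinge (a point): Point on the gate's upright hinge line, at fence (0, 280, 115); does not move.
- gate_edge (a point): Top of the gate's free edge, 280 mm from the hinge line, at fence (0, 0, 115) when shut; the gate is 20 mm thick, its top rail ends at z 115.
- stop_box: Bystander: yellow box 72 by 72 mm with a red mushroom button, 78 mm high, origin under its middle.
- jar: Bystander: closed glass jar 64 mm in diameter, 85 mm high, origin under its middle.
- mug: Bystander: white mug 76 mm in diameter, 85 mm high, origin under its middle.

How it is judged:
On the way, in this order (a step that is already met when the one before it is completed fails the run):
1. the cover rests on its stop (value of joint cover above 1.87 rad), for 0.3 s.
2. the bolt, held by the fingers, is pulled back clear of the keeper (value of joint bolt_draw above 0.033 m and contact force between the fingers and bolt above 1 N), for 0.1 s.
At the end, for the whole second after the job is handed in: The cover rests open on its stop (over 1.87 rad) untouched; the bolt is pulled back more than 33 mm and is held in the fingers (contact force over 1 N); the gate is still, held 0.2 to 0.48 rad open (free edge about 55 to 130 mm) (all of step 2 and value of joint cover above 1.87 rad and contact force between the fingers and cover below 0.1 N and value of joint gate between 0.2 and 0.48 rad and velocity of joint gate between -0.05 and 0.05 rad/s); the arm keeps its last pose, push and grip.
It fails at once if the cover is let fall or flung (over 2.5 rad/s) (velocity of joint cover above 2.5 rad/s or velocity of joint cover below -2.5 rad/s).
It fails at once if the bolt is forced against the keeper (over 60 N) (contact force between bolt and keeper above 60 N).
It fails at once if a bystander is disturbed (moved over 20 mm) (distance of any of stop_box, jar, mug from where it was at the start of the episode above 0.02 m).
It also fails if it takes over 51 s, if anything falls off the work surface, if the arm or the gripper's body presses on something with over 40 N, if the wrist force passes 120 N, or if a joint passes its speed limit or range.

## Working session

There is one attempt and no reset: what is moved stays moved. The work goes in short steps, Python scripts to look and compute and a tool call to move; the robot and the scene stay as the last step left them, time stands still between calls to the robot, and variables do not carry over. Pictures are saved under pics/ and viewed, at most 10 in all, crops included, and the job is handed in when it is done.

Besides the shell and the picture viewer there is one more tool, called after "Request:" by a JSON object that holds its "api" and its "payload", one argument or row to a line. apply_moves: Moves the arm, as the interface text tells. Its arguments: {"type":"object","properties":{"deltas":{"type":"array"},"squeeze":{"type":"number"}},"required":["deltas"]}

```bash
ls; mkdir -p pics; cat > h.py <<'E'
import numpy as np, cv2
from scipy.spatial.transform import Rotation as R
from rig import *
def rot(q): return R.from_quat([q[1],q[2],q[3],q[0]]).as_matrix()
def ray(im,p):
    K=np.array(im["K"]); v=np.array([(p[0]-K[0,2])/K[0,0],(p[1]-K[1,2])/K[1,1],1])
    d=rot(im["orientation"])@v; return np.array(im["position"]),d/np.linalg.norm(d)
def at_z(im,p,z):
    o,d=ray(im,p); return o+d*(z-o[2])/d[2]
def proj(im,X):
    v=rot(im["orientation"]).T@(np.asarray(X)-im["position"]); K=np.array(im["K"])
    return (K@(v/v[2]))[:2]
def tri(a,b):
    A=np.zeros((3,3));y=np.zeros(3)
    for o,d in(a,b):
        P=np.eye(3)-np.outer(d,d);A+=P;y+=P@o
    X=np.linalg.solve(A,y);return X,max(np.linalg.norm((np.eye(3)-np.outer(d,d))@(X-o)) for o,d in(a,b))
E
python3 - <<'E'
from h import *
s=get_state();print(s["position"],s["ee_rot"],s["clock"],nose_length)
t=get_image("top");d=get_image("side")
for n,i in(("top",t),("side",d)): cv2.imwrite(f"pics/{n}0.png",i["frame"][:,:,::-1]); print(n,i["position"])
for q in["cover_pin","cover_hinge","bolt_handle","bolt_nose","gate_hinge","gate_edge","fence","stop_box","jar","mug"]:
    a=place_of(q,t)[:1];b=place_of(q,d)[:1]
    print(q,[(np.round(x["point"]),round(x["score"],2)) for x in a+b], end=" ")
    if a and b:
        X,e=tri(ray(t,a[0]["point"]),ray(d,b[0]["point"]));print(X.round(4),round(e,4),end="")
    print()
E
```

```text
pics
[0.15193476 0.55396339 0.20792642] [-2.30535904e-04  1.33494496e-01  9.91049123e-01 -8.95989773e-04] 0.0 0.017
top [0.35741976 0.0456168  1.49335821]
side [-0.20009302 -1.04024187  1.26750222]
cover_pin [(array([310., 222.]), 0.73)] 
cover_hinge [(array([368., 205.]), 0.94), (array([350., 234.]), 0.75)] [ 0.5878 -0.0919  0.2191] 0.001
bolt_handle [(array([316., 233.]), 0.61), (array([325., 226.]), 0.49)] [0.5486 0.013  0.1897] 0.0208
bolt_nose [(array([129., 245.]), 0.55), (array([344., 250.]), 0.56)] [ 0.7014  0.4036 -0.2007] 0.2157
gate_hinge [(array([225., 227.]), 0.7), (array([282., 203.]), 0.73)] [0.5581 0.2391 0.1264] 0.0011
gate_edge [(array([340., 250.]), 0.66)] 
fence [(array([338., 279.]), 0.78)] 
stop_box [(array([365., 373.]), 0.65)] 
jar [(array([504., 209.]), 0.95), (array([432., 363.]), 0.56)] [ 0.6058 -0.4619  0.0213] 0.0013
mug [(array([127., 243.]), 0.66), (array([243., 192.]), 0.7)] [0.5437 0.5046 0.0086] 0.0057
```

View pics/top0.png

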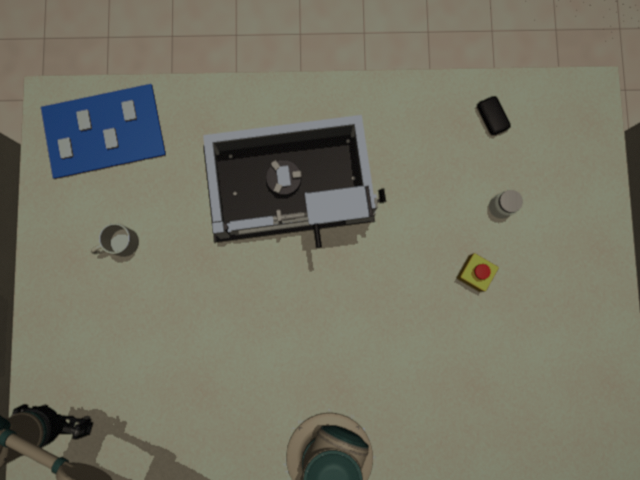

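View pics/side0.png

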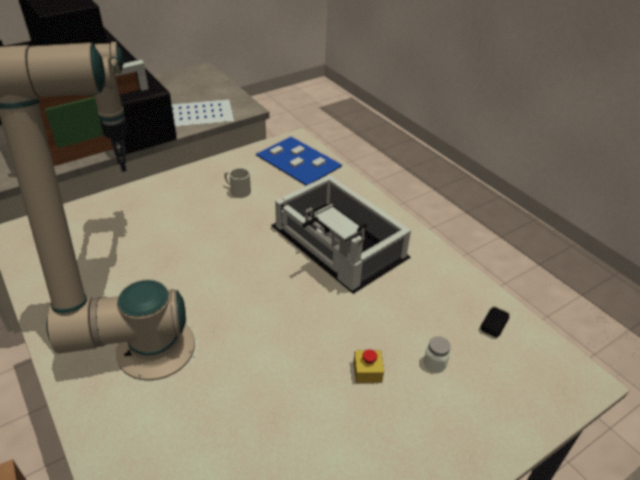

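The top picture shows the cover at about (340,205), its pin at (318,236) and the gate row from (215,235) to (305,217). The side picture shows the fence at about (340,235). Next I'll fit the fence pose to all the detections and overlay it to check.

```bash
cat >> h.py <<'E'
P={"cover_pin":(-64,70,208),"cover_hinge":(0,-55,208),"bolt_handle":(0,63,168),"gate_hinge":(0,280,115),"gate_edge":(0,0,115),"fence":(0,0,0)}
def fw(p,X):
    c,s=np.cos(p[2]),np.sin(p[2]); X=np.asarray(X)/1000
    return np.array([p[0]+c*X[0]-s*X[1],p[1]+s*X[0]+c*X[1],X[2]])
E
python3 - <<'E'
from h import *
from scipy.optimize import least_squares
obs=[];ims=[]
for n in("top","side"):
    im=get_image(n);ims.append((n,im))
    for q in P:
        for x in place_of(q,im)[:1]: obs.append((q,n,im,np.array(x["point"]),x["score"]))
f=lambda p:np.concatenate([(proj(i,fw(p,P[q]))-u)*s for q,n,i,u,s in obs])
r=least_squares(f,[.58,-.04,.09],loss="soft_l1");p=r.x;print(p)
for q,n,i,u,s in obs: print(q,n,u.round(1),(proj(i,fw(p,P[q]))-u).round(1))
box={"top":(190,110,210,150),"side":(260,170,160,120)}
out=[]
for n,im in ims:
    x,y,w,h=box[n];k=800/w/ (1 if n=="top" else 1)
    k=3.8 if n=="top" else 4
    g=cv2.resize(im["frame"][y:y+h,x:x+w,::-1],None,fx=k,fy=k,interpolation=cv2.INTER_CUBIC)
    g=cv2.convertScaleAbs(g,alpha=1.5)
    for X in list(P.values())+[(-90,70,208),(-35,70,208),(-35,-55,208),(35,-55,208),(35,80,208),(-35,80,208)]:
        c=(proj(im,fw(p,X))-[x,y]+.5)*k; cv2.circle(g,tuple(int(v) for v in c),3,(0,0,255),1)
    cv2.imwrite(f"pics/{n}1.png",g)
E
```

```text
[ 0.59423145 -0.03700717  0.09238344]
cover_pin top [315.3 234.5] [-0.1  0.7]
cover_hinge top [367.1 201.9] [ 0.3 -0.9]
bolt_handle top [316.4 210.4] [-1.5 -0.6]
gate_hinge top [225.5 224.9] [-0.8 -1.4]
gate_edge top [339.3 221. ] [  1.4 -10.3]
fence top [337.9 219.6] [ 0.4 -1.3]
cover_pin side [311.8 221.6] [-3.2  0.2]
cover_hinge side [353.2 230.9] [-0.1  4.2]
bolt_handle side [326.4 226.5] [-0.2 -1.5]
gate_hinge side [284.7 204.2] [-0.9  0. ]
gate_edge side [339.3 247.9] [-0.4  1. ]
fence side [337.5 275.3] [-0.5  0.4]
```

View pics/top1.png

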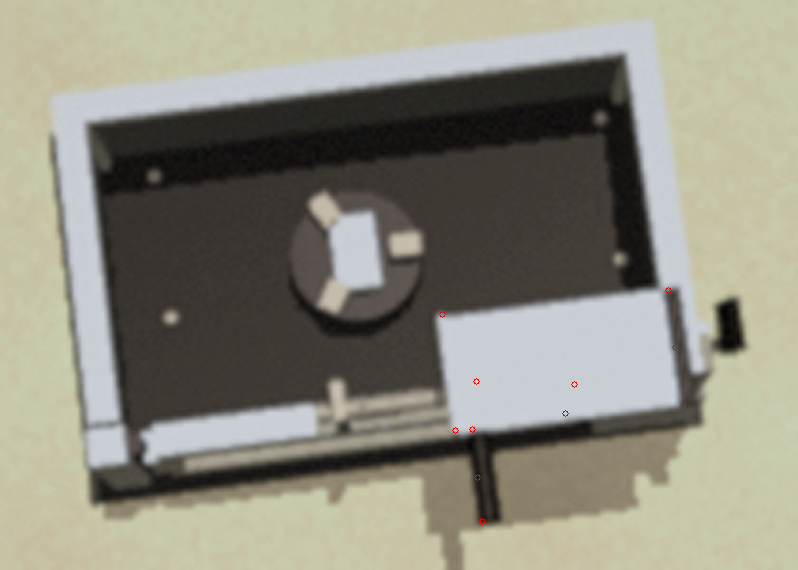

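View pics/side1.png

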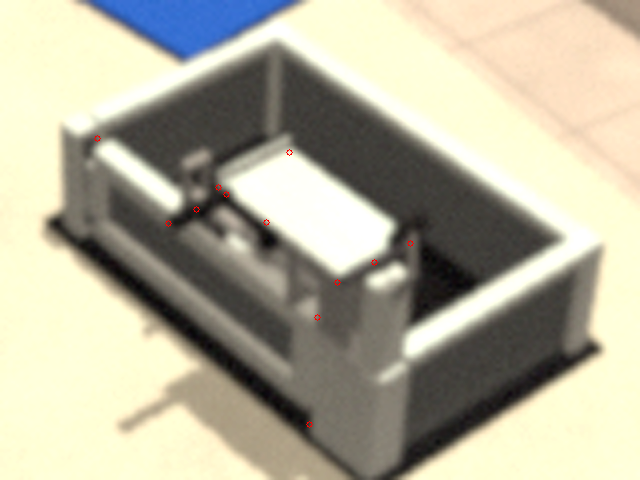

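The overlay matches to within a few mm: the cover corners land on (442,314) and (683,405), and the pin runs about (480,437) to (490,520), roughly 4 mm from the prediction. I'll move above the pin and refine with the wrist camera.

```bash
cat >> h.py <<'E'
FP=[0.59423,-0.03701,0.09238]
def delta(W,yaw=None):
    """tool-axis shift mm to world TCP W, turn deg so that tool y has fence yaw (deg; 90=along fence y, 0=along fence x)"""
    s=get_state();M=rot(s["ee_rot"]);d=M.T@(np.array(W)-s["position"])*1000
    t=0
    if yaw is not None:
        a=np.degrees(np.arctan2(M[1,1],M[0,1]));t=-((yaw+np.degrees(FP[2])-a+180)%360-180)
    return d.round(1),round(t,1)
def rep():
    s=get_state();c,q=np.cos(FP[2]),np.sin(FP[2]);d=s["position"]-np.array([FP[0],FP[1],0])
    print("t",s["clock"],"fence mm",(np.array([c*d[0]+q*d[1],-q*d[0]+c*d[1],d[2]])*1000).round(1),"F",np.round(s["contact_force"],1),"w",s["width"],"g",s["gripper_force"],"q6",s["qpos"][5])
E
python3 - <<'E'
from h import *
rep();print(fw(FP,(-64,70,208)));print(delta(fw(FP,(-64,70,300)),90))
E
```

```text
t 1.8 fence mm [-385.6  629.8  208.8] F [-0.3 -0.   0.8] w 0.08566388999441656 g 0.0 q6 -0.1209960608598784
[0.52404549 0.02678761 0.208     ]
(array([-498.3, -410.5,  -91.2]), np.float64(-20.6))
```

Request:
{"api": "apply_moves", "payload": {
  "deltas": [85,-40,-33,-60,0,85,-80,-66,-91,0,85,-110,-91,-91,-5,85,-140,-115,-91,-10,85,-172,-142,-91,-15,85,-204,-168,-91,-20.6,85,-236,-194,-91,-20.6,85,-268,-221,-91,-20.6,85,-300,-247,-91,-20.6,85,-332,-273,-91,-20.6,85,-364,-300,-91,-20.6,85,-396,-326,-91,-20.6]
}}

```text
clock: 2.8
position: [0.4249, 0.1669, 0.3002]
ee_rot: [0.001, -0.046, 0.999, 0.0]
contact_force: [-0.2, 0.7, 0.5]
width: 0.0849
gripper_force: 0.0
```

```bash
python3 - <<'E'
from h import *
rep();print(delta(fw(FP,(-64,70,300)),90))
E
```

```text
t 2.8 fence mm [-149.8  218.6  300.2] F [-0.2  0.7  0.5] w 0.08489449440142233 g 0.0 q6 -1.4411195708511182
(array([ -85.9, -148.6,    0.2]), np.float64(-0.0))
```

Request:
{"api": "apply_moves", "payload": {
  "deltas": [85,-18,-30,0,0,85,-36,-60,0,0,85,-54,-90,0,0,85,-72,-120,0,0,85,-86,-148.6,0,0,85,-86,-148.6,0,0,85,-86,-148.6,0,0]
}}

```text
clock: 3.38
position: [0.524, 0.0273, 0.2992]
ee_rot: [-0.001, -0.044, 0.999, 0.0]
contact_force: [-0.7, -0.3, -0.2]
width: 0.085
gripper_force: 0.0
```

```bash
python3 - <<'E'
from h import *
rep()
w=get_image("wrist");cv2.imwrite("pics/w1.png",w["frame"][:,:,::-1])
print(np.array(w["K"]),w["position"],rot(w["orientation"]).round(3))
def fray(im,p):
    K=np.array(im["K"]);v=np.array([p[0]-K[0,2],p[1]-K[1,2]]);r=np.hypot(*v);th=r/K[0,0]
    d=rot(im["orientation"])@np.array([*(v/r*np.sin(th)),np.cos(th)]);return np.array(im["position"]),d
c,s=np.cos(FP[2]),np.sin(FP[2])
for q,z in(("cover_pin",.208),("bolt_handle",.168),("cover_hinge",.208),("gate_edge",.115)):
    for x in place_of(q,w)[:2]:
        o,d=fray(w,x["point"]);X=o+d*(z-o[2])/d[2];e=X-np.array([FP[0],FP[1],0])
        print(q,x,"fence",np.round([1000*(c*e[0]+s*e[1]),1000*(-s*e[0]+c*e[1])],1))
E
```

```text
t 3.3833 fence mm [-64.   70.5 299.2] F [-0.7 -0.3 -0.2] w 0.08502276729520504 g 0.0 q6 -1.740363212373428
[[371.64829954   0.         315.22449592]
 [  0.         371.64829954 239.83889412]
 [  0.           0.           1.        ]] [0.45168319 0.02076635 0.46450572] [[-0.089  0.954  0.286]
 [ 0.996  0.085  0.027]
 [ 0.001  0.288 -0.958]]
cover_pin {'point': [310.2, 238.6], 'score': 0.75} fence [-60.5  67.2]
cover_hinge {'point': [163.2, 312.5], 'score': 0.8} fence [  2.7 -54.9]
gate_edge {'point': [243.8, 272.8], 'score': 0.6} fence [ 3.4 -2.4]
gate_edge {'point': [259.2, 238.9], 'score': 0.58} fence [-32.8  15.5]
```

View pics/w1.png

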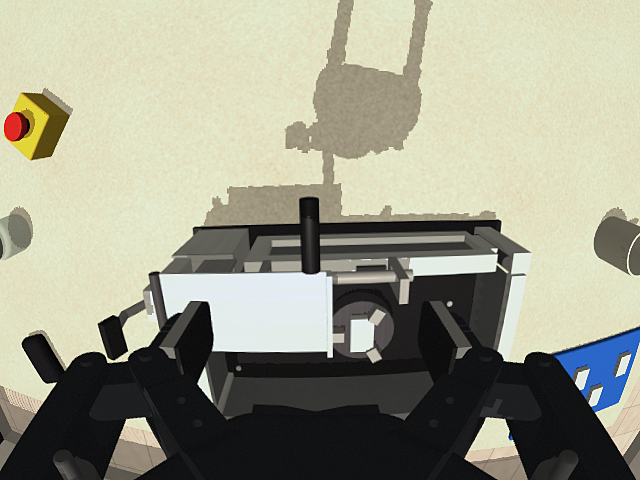

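The wrist view shows the pin running from (309,198) to (311,272), the cover at (245,312) and the bolt handle at (402,280). The fence sits about 2–3 mm further out in +x and 2 mm towards -y than the fit. Descending onto the pin.

Request:
{"api": "apply_moves", "payload": {
  "deltas": [60,-2,-3,25,0,50,-2,-3,50,0,50,-2,-3,75,0,50,-2,-3,92,0,50,-2,-3,93,0,10,-2,-3,93,0,10,-2,-3,93,0,10,-2,-3,93,0,10,-2,-3,93,0,10,-2,-3,93,0],
  "squeeze": 20
}}

```text
clock: 4.47
position: [0.5264, 0.0258, 0.2079]
ee_rot: [0.001, -0.046, 0.999, -0.0]
contact_force: [0.4, -0.2, 0.1]
width: 0.01
gripper_force: 0.0
```

```bash
sed -i 's/^FP=.*/FP=[0.5964,-0.0384,0.09238]/' h.py; python3 - <<'E'
from h import *
rep()
# arc plan: tool x=-fx, y=+fy, z=down, from pin (y,z)
s=get_state()
for a in np.linspace(0,1.95,20): print(round(a,2),np.round([125*np.cos(a)-125,-125*np.sin(a)],1))
E
```

```text
t 4.4667 fence mm [-63.8  70.4 207.9] F [ 0.4 -0.2  0.1] w 0.01002557117053946 g 0.0 q6 -1.7457153100707776
0.0 [ 0. -0.]
0.1 [ -0.7 -12.8]
0.21 [ -2.6 -25.5]
0.31 [ -5.9 -37.9]
0.41 [-10.4 -49.9]
0.51 [-16.1 -61.4]
0.62 [-23.  -72.2]
0.72 [-30.9 -82.3]
0.82 [-39.8 -91.5]
0.92 [-49.6 -99.7]
1.03 [ -60.3 -106.9]
1.13 [ -71.5 -113. ]
1.23 [ -83.4 -117.9]
1.33 [ -95.7 -121.5]
1.44 [-108.3 -123.9]
1.54 [-121.1 -124.9]
1.64 [-133.9 -124.7]
1.74 [-146.6 -123.1]
1.85 [-159.1 -120.2]
1.95 [-171.3 -116.1]
```

```bash
python3 - <<'E'
from h import *
w=get_image("wrist");t=get_image("side")
g=np.hstack([cv2.resize(w["frame"][180:420,200:440],None,fx=1.66,fy=1.66),cv2.resize(t["frame"][170:270,260:360],(400,398))])[:,:,::-1]
cv2.imwrite("pics/w2.png",g)
E
```

```text
(no output)
```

View pics/w2.png

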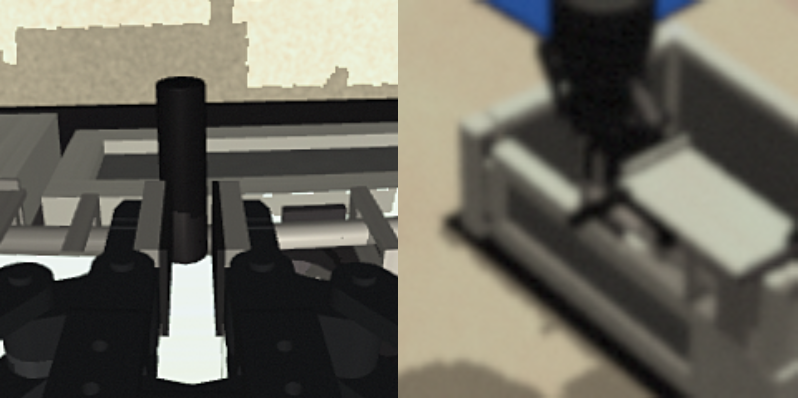

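The wrist crop shows the pads on either side of the pin at about x=165 and 212, with the gap roughly the pin's width, but there is no grip force. I'll command a full close.

Request:
{"api": "apply_moves", "payload": {
  "deltas": [0,0,0,0,0,0,0,0,0,0,0,0,0,0,0,0,0,0,0,0],
  "squeeze": 20
}}

```text
clock: 4.9
position: [0.5257, 0.0258, 0.2067]
ee_rot: [-0.0, -0.046, 0.999, 0.0]
contact_force: [0.1, 0.5, -0.2]
width: -0.0
gripper_force: 0.0
```

```bash
python3 - <<'E'
from h import *
rep()
w=get_image("wrist");t=get_image("top")
a=cv2.resize(w["frame"][180:420,200:440],None,fx=1.66,fy=1.66,interpolation=cv2.INTER_CUBIC);b=cv2.resize(t["frame"][180:260,290:370],(398,398),interpolation=cv2.INTER_CUBIC)
cv2.imwrite("pics/w3.png",np.hstack([a,b])[:,:,::-1])
print(w["position"],rot(w["orientation"]).round(3))
E
```

```text
t 4.9 fence mm [-64.5  70.4 206.7] F [ 0.1  0.5 -0.2] w -1.3740586785429552e-05 g 0.0 q6 -1.7457196516329339
[0.45320023 0.0191362  0.371978  ] [[-0.092  0.953  0.287]
 [ 0.996  0.088  0.028]
 [ 0.001  0.289 -0.957]]
```

View pics/w3.png

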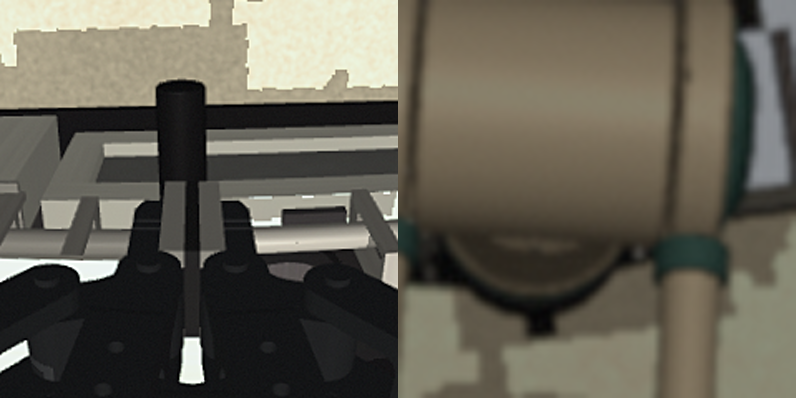

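The pads are fully closed, with tips at crop (165–220,185), and the pin root is behind them. I'll triangulate the pin end from the two wrist shots.

```bash
cat >> h.py <<'E'
def fray(im,p):
    K=np.array(im["K"]);v=np.array([p[0]-K[0,2],p[1]-K[1,2]]);r=np.hypot(*v)+1e-9;th=r/K[0,0]
    return np.array(im["position"]),rot(im["orientation"])@np.array([*(v/r*np.sin(th)),np.cos(th)])
def fproj(im,X):
    v=rot(im["orientation"]).T@(np.asarray(X)-im["position"]);K=np.array(im["K"]);h=np.hypot(v[0],v[1]);return K[:2,2]+v[:2]/h*np.arctan2(h,v[2])*K[0,0]
def tof(X):
    c,q=np.cos(FP[2]),np.sin(FP[2]);d=np.array(X)-np.array([FP[0],FP[1],0]);return (np.array([c*d[0]+q*d[1],-q*d[0]+c*d[1],d[2]])*1000).round(1)
E
python3 - <<'E'
from h import *
w=get_image("wrist");K=w["K"]
w0=dict(K=K,position=[0.45168319,0.02076635,0.46450572],orientation=w["orientation"])
for a,b in(((309.5,200),(309.3,232)),((300,200),(294.6,232)),((319,200),(324,232))):
    X,e=tri(fray(w0,a),fray(w,b));print(tof(X),e)
s=get_state();M=rot(s["ee_rot"]);p=s["position"]
for n,v in(("tcp",(0,0,0)),("tip near",(.011,0,.017)),("tip far",(-.011,0,.017)),("up",(.011,0,-.02))):
    u=fproj(w,p+M@np.array(v));print(n,u.round(1),((u-[200,180])*1.66).round(0))
for X in((-90,70,208),(-35,70,208)): print(X,fproj(w,fw(FP,X)).round(1),fproj(w0,fw(FP,X)).round(1))
E
```

```text
[-88.2  68.1 195.8] 0.00028114540886944184
[-88.6  61.  197.4] 0.0004053707825057589
[-88.1  75.2 195.2] 0.00014967558306199289
tcp [314.8 285.2] [191. 175.]
tip near [314.8 252.5] [191. 120.]
tip far [314.8 291.2] [191. 185.]
up [314.8 280.5] [191. 167.]
(-90, 70, 208) [313.7 235.4] [311.6 200.7]
(-35, 70, 208) [313.9 338.3] [311.8 273.7]
```

By the numbers, the pads look about 140 mm from the camera. That puts the tips near z 0.235–0.245, above the pin, although the pose says they should be lower. I'll open, descend a bit with force checks, and try closing again.

Request:
{"api": "apply_moves", "payload": {
  "deltas": [40,0,0,0,0,40,0,0,0,0,40,0,-1,8,0,40,0,-1,16,0,40,0,-1,24,0,40,0,-1,32,0,40,0,-1,32,0,5,0,-1,32,0,5,0,-1,32,0,5,0,-1,32,0,5,0,-1,32,0],
  "squeeze": 20
}}

```text
clock: 5.97
position: [0.5261, 0.0233, 0.175]
ee_rot: [0.0, -0.046, 0.999, -0.002]
contact_force: [-1.3, -4.9, -1.9]
width: 0.0131
gripper_force: 21.0
```

```bash
python3 - <<'E'
from h import *
rep()
w=get_image("wrist");t=get_image("side")
a=cv2.resize(w["frame"][180:420,200:440],None,fx=1.66,fy=1.66,interpolation=cv2.INTER_CUBIC);b=cv2.resize(t["frame"][170:250,270:350],(398,398),interpolation=cv2.INTER_CUBIC)
b=cv2.convertScaleAbs(b,alpha=1.6)
M=rot(get_state()["ee_rot"]);p=get_state()["position"]
for dz in(0,.017):
    u=(proj(t,p+M@[0,0,dz])-[270,170])*398/80;cv2.circle(b,tuple(int(v) for v in u),3,(255,0,0),-1)
cv2.imwrite("pics/w4.png",np.hstack([a,b])[:,:,::-1])
E
```

```text
t 5.9667 fence mm [-64.3  67.9 175. ] F [-1.3 -4.9 -1.9] w 0.013072510662824353 g 21.034206748008728 q6 -1.7479878105549784
```

View pics/w4.png

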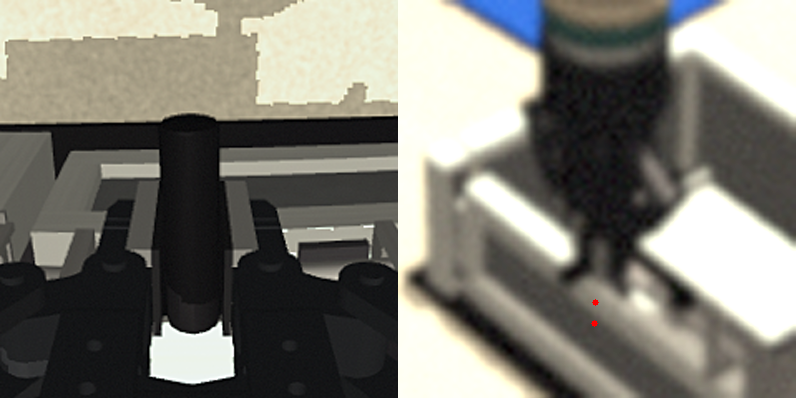

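The wrist crop shows the pin gripped near the pad tips. The side crop shows the reported TCP dots at (596,302) and (596,323), about 40 mm below the real tips near (598,270). The tool therefore ends roughly 40 mm short of what the pose says. I'll regrip 11 mm deeper and allow for this offset from here on.

Request:
{"api": "apply_moves", "payload": {
  "deltas": [22,0,-1,0,0,22,0,-1,4,0,22,0,-1,8,0,22,0,-1,11,0,22,0,-1,11,0,5,0,-1,11,0,5,0,-1,11,0,5,0,-1,11,0],
  "squeeze": 20
}}

```text
clock: 6.73
position: [0.5256, 0.0232, 0.1635]
ee_rot: [-0.0, -0.046, 0.999, -0.001]
contact_force: [-1.0, -3.9, -1.6]
width: 0.0132
gripper_force: 20.8
```

Request:
{"api": "apply_moves", "payload": {
  "deltas": [5,0,-0.4,-10,0,5,0,-1.6,-19.9,0,5,0,-3.6,-29.7,0,5,0,-6.3,-39.3,0,5,0,-9.9,-48.7,0,5,0,-14.1,-57.7,0,5,0,-19.1,-66.4,0,5,0,-24.7,-74.6,0,5,0,-31,-82.4,0,5,0,-37.9,-89.7,0,5,0,-45.4,-96.3,0,5,0,-53.3,-102.4,0],
  "squeeze": 20
}}

```text
clock: 7.73
position: [0.5314, -0.0261, 0.2689]
ee_rot: [0.002, -0.046, 0.999, 0.004]
contact_force: [-2.2, 9.5, 6.2]
width: 0.0133
gripper_force: 19.5
```

```bash
python3 -c "
from h import *
rep();print(get_state()['qpos'])"
```

```text
t 7.7333 fence mm [-63.6  18.3 268.9] F [-2.2  9.5  6.2] w 0.013279997836682647 g 19.488378167152405 q6 -1.8498587736165333
[-0.18561791  0.18041806  1.48621797  0.00791435  1.47315567 -1.84985877]
```

Request:
{"api": "apply_moves", "payload": {
  "deltas": [5,0,-8,-6.5,0,5,0,-17,-11.6,0,5,0,-26.2,-15.6,0,5,0,-35.7,-18.8,0,5,0,-45.3,-21.3,0,5,0,-55.2,-23,0,5,0,-65.2,-23.9,0,5,0,-72.7,-24.1,0,5,0,-80.1,-23.8,0,5,0,-87.6,-23.1,0,5,0,-93.8,-22.1,0,5,0,-99.9,-20.8,0],
  "squeeze": 20
}}

```text
clock: 8.73
position: [0.5425, -0.1301, 0.2872]
ee_rot: [0.003, -0.046, 0.999, -0.0]
contact_force: [7.0, 1.4, 0.6]
width: 0.0128
gripper_force: 21.2
```

```bash
python3 -c "
from h import *
rep();print(get_state()['qpos'])"
```

```text
t 8.7333 fence mm [-62.1 -86.4 287.2] F [7.  1.4 0.6] w 0.012807199935218146 g 21.188622415065765 q6 -2.0232967298215163
[-3.61021150e-01  2.13397342e-01  1.39944050e+00  1.28528571e-03
  1.52370078e+00 -2.02329673e+00]
```

Request:
{"api": "apply_moves", "payload": {
  "deltas": [5,0,-3,0.7,0,5,0,-6.1,1.5,0,5,0,-9,2.4,0,5,0,-12,3.4,0,5,0,-15,4.4,0,5,0,-17.9,5.6,0,5,0,-19,6,0,5,0,-20,6.5,0,5,0,-20,6.5,0],
  "squeeze": 20
}}

```text
clock: 9.48
position: [0.544, -0.147, 0.2817]
ee_rot: [0.003, -0.046, 0.999, 0.002]
contact_force: [5.8, 6.7, 6.7]
width: 0.0132
gripper_force: 21.5
```

```bash
python3 -c "
from h import *
rep()"
```

```text
t 9.4833 fence mm [ -62.2 -103.3  281.7] F [5.8 6.7 6.7] w 0.013239841382704455 g 21.495254337787628 q6 -2.055077095177409
```

Request:
{"api": "apply_moves", "payload": {
  "deltas": [5,0,-1,0.4,0,5,0,-2,0.8,0,5,0,-2,0.8,0,5,0,-2,0.8,0],
  "squeeze": 20
}}

```text
clock: 9.82
position: [0.544, -0.147, 0.2817]
ee_rot: [0.003, -0.047, 0.999, 0.004]
contact_force: [3.6, 12.3, 10.7]
width: 0.013
gripper_force: 21.8
```

Request:
{"api": "apply_moves", "payload": {
  "deltas": [20,0,2,0,0,30,0,2,0,0,40,0,2,0,0,40,0,2,0,0,40,10,2,0,0,40,20,2,0,0,40,35,2,0,0,40,50,2,0,0,40,65,2,0,0,40,70,2,0,0]
}}

```text
clock: 10.65
position: [0.4689, -0.1551, 0.2798]
ee_rot: [-0.001, -0.045, 0.999, -0.0]
contact_force: [-0.6, -0.6, 0.8]
width: 0.0404
gripper_force: 0.0
```

```bash
python3 - <<'E'
from h import *
rep()
a=get_image("top")["frame"][150:270,200:400];b=get_image("wrist")["frame"]
cv2.imwrite("pics/c1.png",np.hstack([cv2.convertScaleAbs(cv2.resize(a,(400,240)),alpha=1.4),cv2.resize(b,(400,300))[:240]])[:,:,::-1])
print(delta(fw(FP,(0,62,230)),0))
E
```

```text
t 10.65 fence mm [-137.7 -104.4  279.8] F [-0.6 -0.6  0.8] w 0.0403975128390425 g 0.0 q6 -2.120989326179872
(array([-135.6,  167. ,   50. ]), np.float64(89.9))
```

View pics/c1.png

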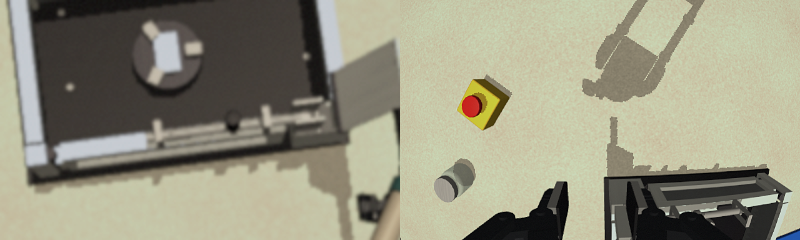

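The cover now stands open on its stop at (365,85), and the bolt handle shows at (232,120). Next I'll move over the handle: up and inward first, turning 90°, starting from the -x side.

```bash
python3 - <<'E'
from h import *
t=get_image("top");s=get_image("side");w=get_image("wrist")
A=place_of("bolt_handle",t)[:1];B=place_of("bolt_handle",s)[:1];C=place_of("bolt_handle",w)[:1]
print(A,B,C)
r=[ray(t,x["point"]) for x in A]+[ray(s,x["point"]) for x in B]+[fray(w,x["point"]) for x in C]
for o,d in r: print("at168",tof(o+d*(.168-o[2])/d[2]))
if len(r)>1: X,e=tri(r[0],r[1]);print(tof(X),e)
# dark handle top blob in top view
g=t["frame"][200:222,305:328].sum(2);print(np.round(g/3).astype(int))
for X in((0,60,193),(0,60,143)):print(proj(t,fw(FP,X)))
E
```

```text
[{'point': [316.1, 211.1], 'score': 0.73}] [{'point': [336.5, 274.3], 'score': 0.6}] [{'point': [488.8, 359.5], 'score': 0.62}]
at168 [ -5.3  62.2 168. ]
at168 [-116.6 -116.2  168. ]
at168 [ -0.6  65.9 168. ]
[ 37.   52.1 -58. ] 0.0047824982166116865
[[ 44  46  45  45  45  44  45  44  44  46  46  46  45  45  45  45  45  47
   46  46  46  46  46]
 [ 44  44  44  44  45  45  45  44  45  46  46  44  45  45  44  45  46  45
   45  46  46  47  45]
 [ 46  45  45  44  44  46  44  44  44  45  46  45  46  46  46  46  45  45
   46  46  46  47  46]
 [ 44  44  44  44  45  45  45  44  45  44  45  45  46  45  45  46  45  45
   45  46  47  45  46]
 [ 44  44  45  46  45  44  45  45  45  44  41  43  42  45  44  45  44  46
   44  46  46  46  46]
 [ 46  44  44  44  45  44  44  45  44  38  36  37  39  41  44  46  45  45
   46  47  46  47  45]
 [ 46  45  44  44  45  45  45  43  38  34  37  42  41  40  40  44  44  45
   47  46  45  45  46]
 [ 46  46  46  44  45  46  45  42  37  39  43  43  45  43  40  41  45  45
   46  46  45  47  48]
 [ 45  44  44  45  44  45  45  37  38  42  46  48  48  46  42  40  48  51
[... 641 characters left out ...]
64  51  30  22  31  59  84  92  98 105
  108 108 108 108 108]
 [ 85  87  90  90  91  90  90  91  93  85  63  50  58  82 103 108 109 111
  111 111 108 106 104]
 [ 90  95 104 106 107 107 107 107 109 104  88  81  83  92 101 103 103 102
  100  98  92  89  85]
 [106 107 109 110 109 107 106 103 103 100  95  92  90  88  85  82  82  82
   79  76  74  77  83]
 [102 104 102  98  97  91  88  84  82  79  81  79  78  79  84  83  83  87
   91  91  90  97 105]
 [ 83  89  85  79  77  77  78  81  83  86  90  91  91  96 104 107 107 108
  110 109 108 110 112]
 [ 83  88  87  90  91  95  98 104 107 107 108 108 108 110 112 112 112 112
  109 105 105 104 102]]
[316.95243786 206.81007623]
[316.6321461  210.57531718]
```

Request:
{"api": "apply_moves", "payload": {
  "deltas": [60,10,20,-10,7,60,10,40,-10,14,60,10,60,-10,21,60,10,80,-10,28,60,0,100,-10,35,60,-20,115,-10,42,60,-35,130,-10,49,60,-50,145,-10,56,60,-65,155,-10,63,60,-75,167,-10,70,60,-75,167,-10,77,60,-75,167,-10,84]
}}

```text
clock: 12.05
position: [0.5324, 0.0192, 0.289]
ee_rot: [-0.0, 0.636, 0.772, -0.0]
contact_force: [-0.2, -0.3, 0.3]
width: 0.0595
gripper_force: 0.0
```

```bash
python3 - <<'E'
from h import *
rep()
w=get_image("wrist")
for x in place_of("bolt_handle",w)[:2]:
    o,d=fray(w,x["point"]);print(x,tof(o+d*(.168-o[2])/d[2]))
print(delta(fw(FP,(0,62,280)),0))
E
```

```text
t 12.05 fence mm [-58.4  63.3 289. ] F [-0.2 -0.3  0.3] w 0.059485247781380174 g 0.0 q6 -0.2871758812283194
{'point': [382.4, 232.9], 'score': 0.59} [ -3.   62.2 168. ]
{'point': [356.7, 244.8], 'score': 0.5} [-22.6  50.1 168. ]
(array([-6.9, 58.5,  9.1]), np.float64(6.0))
```

Request:
{"api": "apply_moves", "payload": {
  "deltas": [60,-1,15,10,6,60,-3,30,20,6,60,-5,45,30,6,60,-6.6,55.5,39,6,60,-6.6,55.5,39,6,60,-6.6,55.5,39,6]
}}

```text
clock: 12.65
position: [0.5868, 0.0225, 0.2497]
ee_rot: [-0.001, 0.673, 0.739, -0.001]
contact_force: [0.1, 0.6, -0.3]
width: 0.06
gripper_force: 0.0
```

```bash
python3 - <<'E'
from h import *
rep()
w=get_image("wrist")
for x in place_of("bolt_handle",w)[:2]:
    o,d=fray(w,x["point"]);print(x,tof(o+d*(.168-o[2])/d[2]))
print(delta(fw(FP,(-3,62,131)),0))
a=cv2.resize(w["frame"][140:440,160:560],(800,600));cv2.imwrite("pics/w5.png",a[:,:,::-1])
E
```

```text
t 12.65 fence mm [ -4.   61.5 249.7] F [ 0.1  0.6 -0.3] w 0.05996821228133263 g 0.0 q6 -0.17330621368638904
{'point': [318.2, 237.8], 'score': 0.7} [ -1.3  62.3 168. ]
{'point': [319.5, 247.2], 'score': 0.24} [ -0.4  55.5 168. ]
(array([  0.5,   1. , 120.1]), np.float64(0.0))
```

View pics/w5.png

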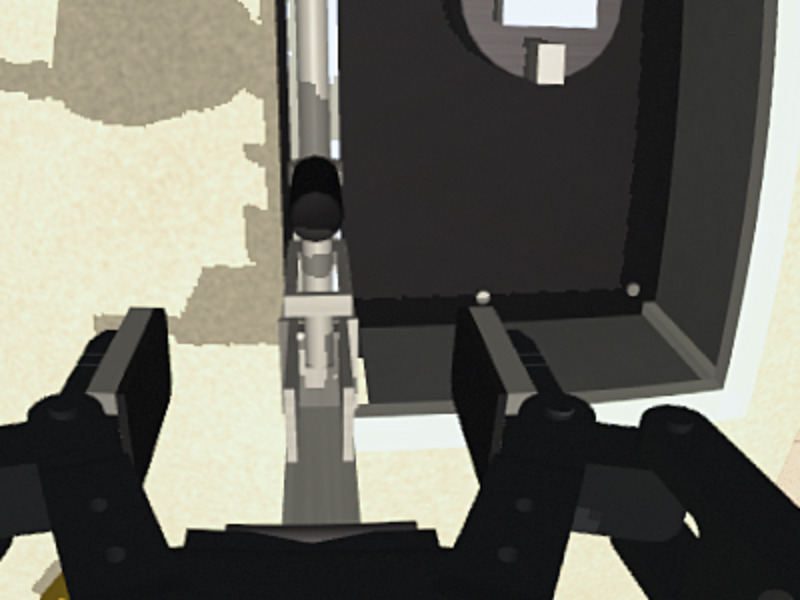

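The wrist view shows the handle top at crop (317,215), midway between the finger pads at 168 and 455. Descending to grip it.

Request:
{"api": "apply_moves", "payload": {
  "deltas": [60,0.5,1.5,25,0,50,0.5,1.5,50,0,50,0.5,1.5,75,0,50,0.5,1.5,95,0,50,0.5,1.5,108,0,50,0.5,1.5,118,0,50,0.5,1.5,118,0,10,0.5,1.5,118,0,10,0.5,1.5,118,0,10,0.5,1.5,118,0,10,0.5,1.5,118,0,10,0.5,1.5,118,0],
  "squeeze": 40
}}

```text
clock: 13.75
position: [0.5885, 0.023, 0.1343]
ee_rot: [0.0, 0.674, 0.739, 0.0]
contact_force: [-3.3, -0.4, 6.4]
width: 0.0167
gripper_force: 39.1
```

```bash
python3 -c "
from h import *
rep()"
```

```text
t 13.75 fence mm [ -2.2  61.9 134.3] F [-3.3 -0.4  6.4] w 0.016732645059374922 g 39.06926214694977 q6 -0.1707112939960991
```

Request:
{"api": "apply_moves", "payload": {
  "deltas": [10,0,0,-4,0,10,0,0,-8,0,10,0,0,-12,0,10,0,0,-16,0,10,0,0,-18,0,10,0,0,-18,0,10,0,0,-18,0],
  "squeeze": 40
}}

```text
clock: 14.33
position: [0.5883, 0.0229, 0.1506]
ee_rot: [-0.0, 0.674, 0.739, -0.0]
contact_force: [-3.0, -1.8, -2.3]
width: 0.0169
gripper_force: 39.1
```

```bash
python3 -c "
from h import *
rep()"
```

```text
t 14.3333 fence mm [ -2.4  61.8 150.6] F [-3.  -1.8 -2.3] w 0.01686381905748371 g 39.09230947494507 q6 -0.170593498840567
```

Request:
{"api": "apply_moves", "payload": {
  "deltas": [10,2,0,0,0,10,4,0,0,0,10,6,0,0,0,10,8,0,0,0,10,9,0,0,0,10,10,0,0,0,10,10,0,0,0],
  "squeeze": 40
}}

```text
clock: 14.92
position: [0.5872, 0.0335, 0.1505]
ee_rot: [-0.001, 0.674, 0.739, -0.0]
contact_force: [-3.3, -2.1, -3.8]
width: 0.0171
gripper_force: 39.1
```

```bash
python3 -c "
from h import *
rep()"
```

```text
t 14.9167 fence mm [ -2.5  72.5 150.5] F [-3.3 -2.1 -3.8] w 0.017086470942326196 g 39.08134996891022 q6 -0.15367869383594832
```

Request:
{"api": "apply_moves", "payload": {
  "deltas": [10,3,0,0,0,10,6,0,0,0,10,9,0,0,0,10,12,0,0,0,10,15,0,0,0,10,18,0,0,0,10,21,0,0,0,10,24,0,0,0,10,26,0,0,0,10,28,0,0,0,10,28,0,0,0,10,28,0,0,0],
  "squeeze": 40
}}

```text
clock: 15.92
position: [0.584, 0.0619, 0.1505]
ee_rot: [-0.001, 0.674, 0.739, -0.0]
contact_force: [-5.3, -1.1, -2.4]
width: 0.0168
gripper_force: 39.2
```

```bash
python3 - <<'E'
from h import *
rep()
for n in("top","wrist"):
    w=get_image(n)
    for x in place_of("bolt_handle",w)[:1]+place_of("bolt_nose",w)[:1]:
        o,d=(ray if n=="top" else fray)(w,x["point"]);print(n,x,tof(o+d*(.184-o[2])/d[2]),tof(o+d*(.135-o[2])/d[2]))
E
```

```text
t 15.9167 fence mm [ -3.1 101.  150.5] F [-5.3 -1.1 -2.4] w 0.016809737419054296 g 39.15455996990204 q6 -0.10586523917859515
top {'point': [501.8, 208.8], 'score': 0.6} [ -49.5 -359.2  184. ] [ -42.8 -376.6  135. ]
top {'point': [337.1, 210.8], 'score': 0.62} [-12.7  15.  184. ] [ -4.5  11.6 135. ]
wrist {'point': [318.6, 398.1], 'score': 0.91} [ -0.6  59.6 184. ] [-1.00e-01  1.69e+01  1.35e+02]
```

Request:
{"api": "apply_moves", "payload": {
  "deltas": [10,1,-2.7,0,0.9,10,1.1,-5.4,0,1.7,10,1.2,-8,0,2.6,10,1.3,-10.7,0,3.4,10,1.5,-13.4,0,4.3,10,1.7,-16.1,0,5.2],
  "squeeze": 40
}}

```text
clock: 16.72
position: [0.5696, 0.0613, 0.1511]
ee_rot: [0.001, 0.707, 0.707, 0.001]
contact_force: [1.6, -0.6, -3.0]
width: 0.017
gripper_force: 39.2
```

```bash
python3 -c "
from h import *
rep()"
```

```text
t 16.7167 fence mm [-17.5 101.7 151.1] F [ 1.6 -0.6 -3. ] w 0.016961621431178832 g 39.249114990234375 q6 -0.013939829024984567
```

Request:
{"api": "apply_moves", "payload": {
  "deltas": [10,0.1,-4,0,1.3,10,0.2,-8,0,2.6,10,0.5,-13,0,4.2,10,0.9,-18,0,5.8,10,1.5,-23,0,7.4,10,2.2,-28,0,9,10,3,-33,0,10.6,10,4,-37.5,0,12.1,10,5.1,-42.5,0,13.8,10,5.1,-42.5,0,13.8,10,5.1,-42.5,0,13.8,10,5.1,-42.5,0,13.8],
  "squeeze": 40
}}

```text
clock: 17.72
position: [0.527, 0.066, 0.1509]
ee_rot: [0.0, 0.787, 0.618, 0.0]
contact_force: [0.9, -2.3, -2.0]
width: 0.0169
gripper_force: 39.4
```

```bash
python3 - <<'E'
from h import *
rep()
t=get_image("top");d=get_image("side");w=get_image("wrist")
for n,f,i in(("top",ray,t),("side",ray,d),("wrist",fray,w)):
  for q,z in(("gate_edge",.115),("cover_pin",.324),("bolt_handle",.184),("bolt_nose",.135)):
    for x in place_of(q,i)[:1]:
        o,v=f(i,x["point"]);print(n,q,np.round(x["point"]),round(x["score"],2),tof(o+v*(z-o[2])/v[2]))
E
```

```text
t 17.7167 fence mm [-59.5 110.4 150.9] F [ 0.9 -2.3 -2. ] w 0.016884767086296534 g 39.38432157039642 q6 0.2335039820681484
top gate_edge [341. 248.] 0.56 [-90.7  11.6 115. ]
top cover_pin [404. 218.] 0.61 [ -64.6 -108.4  324. ]
top bolt_nose [337. 246.] 0.67 [-87.9  22.1 135. ]
side gate_edge [314. 257.] 0.64 [-86.3  18.6 115. ]
side cover_pin [353. 221.] 0.82 [ -60.1 -106.4  324. ]
side bolt_handle [300. 219.] 0.73 [-59.4 119.8 184. ]
side bolt_nose [312. 254.] 0.47 [-95.8  18.  135. ]
wrist gate_edge [321. 398.] 0.98 [-88.  13. 115.]
wrist bolt_handle [315. 322.] 0.56 [-59.  109.6 184. ]
wrist bolt_nose [322. 400.] 0.91 [-82.9  27.7 135. ]
```

All three cameras put the gate edge about 88 mm open (around 0.32 rad). The cover pin sits where it should with the cover on its stop, and the bolt is drawn about 40 mm and still held. Handing in.

```bash
python3 -c "
from rig import *
print(sign_off())"
```

```text
the job is handed in; nothing more can be done
None
```

Handed in, with no verdict returned: by my last measurements the cover is open on its stop, the bolt is drawn about 40 mm and still gripped (39 N), and the gate is held about 88 mm (0.32 rad) open; I kept clear of the stop box, jar and mug but did not re-measure them.

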